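# Set and lock the candle-glass centring iris

## Robot

A 6-joint arm with a two-finger parallel gripper is mounted at the origin on a cart in front of the work surface, level with it; the furniture and walls round the work are solid. World frame = base frame: x ahead of the robot, y to its left, z up, the work surface at z = 0. Lengths are in mm, angles in rad, forces in N, time in s.
With the tool pointing down it reaches from about 325 to 775 mm from the base axis. Payload 9.3 kg.
Tool frame: the origin (TCP) lies midway between the tips of the shut fingers; the grasp point (between the pads) lies 19 mm behind it (robot.tcp_to_grasp is the z of the grasp point in the tool frame, in mm); z points along the fingers, y is the line along which they close (so a half turn about z gives the same grasp; the last joint's range is limited). The gripper opens to 85 mm and grips with 20 to 120 N. Pads are 22 mm wide; open, the fingers measure 114 mm over their backs; the gripper's body (76 mm by 85 mm) begins 54 mm behind the grasp point. The pads swing forward as they close: fully open they stand 13 mm farther back than shut.
Start: joints at [1.049, 0.259, 0.021, 1.334, 0, 1.418], TCP at [198.274, 513.015, 231.279] pointing down, gripper open.
Joint ranges: [-3.04, 3.04], [-0.91, 1.82], [-1.04, 1.36], [-1.92, 1.95], [-1.52, 1.45], [-3.14, 3.14]. Speed limits (rad/s): [2.22, 2.22, 2.79, 3.14, 3.14, 3.14].

## Interface

Orientations are given as [roll, pitch, yaw] about the fixed x, y, z axes, in that order (R = Rz(yaw) Ry(pitch) Rx(roll)).
In Python, from workcell import robot, viewer gives the robot as it stands.
- The arm moves only by the shell command python3 -m creep 'ROWS' [FORCE]. ROWS is JSON, a list of rows, each an object with "jaw": the gripper's target within -1 to 1 (shut at 1, half-way at 0, fully open at -1); "dp": the shift along the tool's x, y, z in mm, a list of three; "angular": the turn, a rotation vector about the tool's x, y, z in degrees, a list of three. In form: [{"jaw": jaw, "dp": [tx, ty, tz], "angular": [ax, ay, az]}, ...]. A call has 1 to 20 rows; each row is the pose to reach, as a shift and turn from the pose commanded when the call began, along the tool's axes at that moment; what a row does not reach only later rows make up. A row lasts 1/10 s, in which the tool goes at most 50 mm and 8.59 degrees, less where a joint would pass 70% of its speed; a pose out of reach is approached as far as the arm can. A call with a gripper value outside its range is refused whole. The fingers move at their own pace and stop on an object; FORCE is the grip in N (left out, the last holds). Time passes only in rows, so rows that repeat a pose let the fingers close. It gives the time, the measured TCP pose, the force, the opening and the grip force at its end, in the units of the state.
- robot.read_state(): the state, without advancing time (a new reading comes with each control period).
- viewer.get_image(name): name is "side" or "top" or "wrist"; returns a dict with "image" (384x512x3 uint8, red, green, blue), "K" (3x3 intrinsics, pixels), "rvec" (rotation vector, rad) and "tvec" (3), from world to camera coordinates, as OpenCV has them. Camera axes: x right, y down, z forward; pixel columns grow to the right and rows downward; lengths in mm; the calibration is good to about 2 mm. The wrist camera is an equidistant fisheye: a pixel r from the principal point sees the ray r / f radians off the axis. A picture is of the moment at which its call begins. There is no depth.
- robot.job_done(): hands the job in; it is judged then, once.
The state is a dict: "clock": time; "joint_positions": joint angles; "qvel": joint speeds; "tau": joint torques, N m; "tool_pos": TCP position; "eef_rot": TCP orientation; "force": force on the tool from outside, world axes, zero at the start; "moment": the same for the moment, N m; "width": opening from 0.0 (shut) to 1.0 (fully open); "finger_force": force on a finger pad.
Only numpy, scipy, OpenCV 4.12 (cv2) and the standard library are available. Lean on these libraries where they do the work, as an engineer would, in place of code of your own. Each camera call takes 0.05 s, during which the arm holds its last target. There are 200 camera calls.

## Task

Set the round centring jig for the next size of candle glass: with your fingertips, push the orange paddle of the ring's lever around until its white pointer points at the red tab on the rim. Then push the blue thumb tab of the lock fully in toward the ring, with the pointer left where you set it. Only push, never pinch the paddle or the blue tab, and leave the glasses and other things on the bench alone.

Things in the scene. Friction and masses are not known exactly. Their poses are not given: they have to be found in the camera images.
- iris_jig: round grey jig, disc 236 mm across, 12 mm thick, screwed to the bench; place and yaw vary. Origin: underside, on the ring's axis; its -x axis is its front (middle of the white scale), z up. A dark fixed hub (136 mm across) rises to 26 mm; on it turns the steel ring (132 mm across, top 41 mm) with the lever. The leaves inside are geared to the ring.
- lever (a joint): angle of ring and lever, rad: 0 = lever toward the jig's front (-x), growing clockwise seen from above (at q it lies along (-cos q, sin q) in the jig's frame). Stops at -1.2 and 0.7. Stays where left; about 3.5 N at the paddle turns it. Starts between -1.0 and -0.65, always on the lower-value side of the red tab.
- paddle (a point): centre of the orange upright paddle on the lever, 80 mm from the ring's axis, 58 mm above the bench. Paddle: 26 mm long along the radius, 14 mm thick along the arc, from 40 to 76 mm above the bench. Axes as the lever's: -x outward along the lever, +y along the arc toward growing joint value.
- paddle_a: half of the orange paddle (7 mm thick) whose outer face looks toward lower lever values: the face to push on for a larger value. Origin at its foot in the paddle's mid-plane. Axes as the lever's.
- paddle_b: other half of the orange paddle, whose outer face looks toward larger lever values: the face to push on to come back. Origin at its foot in the paddle's mid-plane. Axes as the lever's.
- pointer (a point): outer end of the lever's thin white pointer, 105 mm from the ring's axis, 37 mm above the bench.
- red_tab: red tab clipped immovably on the jig's rim, 10 mm wide along the rim, 109 to 123.5 mm from the ring's axis, top 28 mm above the bench (below the lever). Origin on the ring's axis at bench height; its -x axis points to the middle of the tab, so a pointer set exactly has y = 0 in this frame. It sits at a lever value between -0.3 and 0.45.
- tab_tip (a point): middle of the red tab's inner upper edge, 109 mm from the ring's axis, 28 mm above the bench.
- lock (a joint): travel of the lock slide in m: 0 = free (drawn outward, as at the start), 0.018 = fully in, its black rubber shoe against the ring. Stays where it is left, takes about 3 N to push. It does not really brake the ring in this model.
- lock_tab (a point): centre of the lock's blue upright thumb tab, 40 mm above the bench; 104 mm from the ring's axis when free, 86 mm when fully in. Tab: 26 mm wide along the rim, 10 mm thick along the radius, from 22 to 56 mm above the bench. It lies at lever value 1.2, left of the scale seen from the robot. Axes: +x inward to the ring's axis, the way to push; z up.
- lock_outer: outer half (5 mm thick) of the blue thumb tab, the face to push on. Origin at its foot in the tab's mid-plane.
- lock_inner: inner half (5 mm thick) of the blue thumb tab, facing the ring. Origin at its foot in the tab's mid-plane.
- candle_cup_1: black candle glass, 68 mm across, 75 mm tall, loose on the bench, to be left alone. Origin under its centre.
- candle_cup_2: filled black candle glass, 68 mm across, 80 mm tall, loose on the bench, to be left alone. Origin under its centre.
- candle_cup_3: small amber-brown candle glass, 64 mm across, 62 mm tall, loose on the bench, to be left alone. Origin under its centre.
- amber_bottle: dark brown bottle with black cap, 55 mm across, 99 mm tall, loose on the bench, to be left alone. Origin under its centre.
- bead_jar: clear jar of white beads with black lid, 68 mm across, 95 mm tall, loose on the bench, to be left alone. Origin under its centre.
- electrical_tape: roll of black tape, 62 mm across, 19 mm tall, loose on the bench, to be left alone. Origin under its centre.

How it is judged:
By the outcome, as a careful person would: the job done as asked, in the order asked, and still so for the second after the job is handed in, with the robot touching nothing.
It also fails if it takes over 48 s, if anything falls off the work surface, if the arm or the gripper's body presses on something with over 40 N, if the wrist force passes 120 N, or if a joint passes its speed limit or range.

## Working session

There is one attempt and no reset: what is moved stays moved. The work goes in short steps, Python scripts to look and compute and a shell command to move; the robot and the scene stay as the last step left them, time stands still between calls to the robot, and variables do not carry over. Pictures are saved under pics/ and viewed, at most 10 in all, crops included, and the job is handed in when it is done.

```bash
mkdir -p pics; ls; cat > h.py <<'E'
import numpy as np,cv2
from workcell import robot,viewer
def cam(n):
    d=viewer.get_image(n);return d
def ray(d,uv):
    R=cv2.Rodrigues(np.array(d["rvec"],float))[0];t=np.array(d["tvec"],float).ravel();K=np.array(d["K"],float)
    v=np.linalg.inv(K)@[uv[0],uv[1],1]
    return -R.T@t,R.T@v
def onplane(d,uv,z):
    c,v=ray(d,uv);return c+v*(z-c[2])/v[2]
def save(d,name,s=1):
    cv2.imwrite("pics/"+name,cv2.cvtColor(d["image"],cv2.COLOR_RGB2BGR))
E
python3 - <<'E'
from h import *
a=cam("top");b=cam("side")
im=np.vstack([a["image"],b["image"]]);im=np.hstack([a["image"],b["image"]])
save(a,"top0.png");save(b,"side0.png")
print(a["K"],ray(a,(256,192)),ray(b,(256,192)));print(robot.read_state())
E
```

```text
pics
[[389.67000369   0.         254.5505837 ]
 [  0.         389.67000369 194.56140727]
 [  0.           0.           1.        ]] (array([ 417.02473261,   27.18962307, 1060.92045454]), array([ 0.14687964, -0.00159999, -0.98918191])) (array([ -1.34194369, 242.48204043, 663.88787377]), array([ 0.64547401, -0.25352671, -0.72047943]))
{'clock': 0.1, 'joint_positions': array([ 1.04937825e+00,  2.59175738e-01,  2.08914652e-02,  1.33366349e+00,
       -2.43303159e-05,  1.41822286e+00]), 'qvel': array([-1.79005664e-04, -1.66097258e-03,  2.78400489e-03,  5.52530536e-04,
        9.30964711e-04, -5.86477357e-05]), 'tau': array([ 6.25188957e-03, -5.56691551e+01,  3.45071626e+01,  1.15554393e-02,
       -1.16863948e-04, -2.49706159e-05]), 'tool_pos': array([198.18785274, 512.82667219, 230.72613445]), 'eef_rot': array([-3.14045090e+00, -1.50949603e-04,  2.77274797e+00]), 'force': array([-0.30335227, -0.04369293, -0.18427666]), 'moment': array([0.00587161, 0.00643033, 0.01735526]), 'finger_force': 0.0, 'width': 0.9953440524664965}
```

View pics/top0.png

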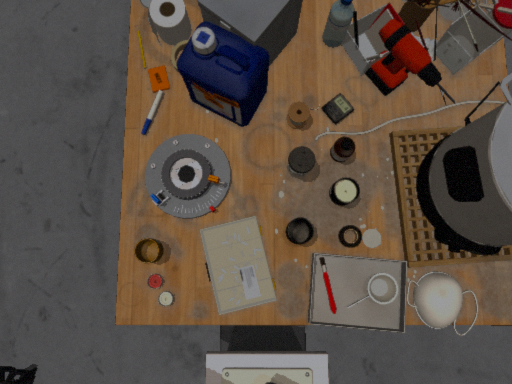

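View pics/side0.png

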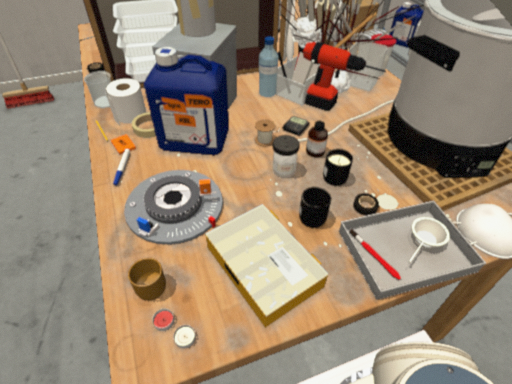

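The top view shows the jig disc centred near (188,176), with the orange paddle at (214,180), the red tab at (213,209) and the blue tab at (160,198). In the side view the paddle is at (205,186), the red tab at (212,220) and the blue tab at (146,225). Next I'll measure these by colour.

```bash
cat >> h.py <<'E'
def masks(d,lo,hi,box):
    hsv=cv2.cvtColor(d["image"],cv2.COLOR_RGB2HSV);m=cv2.inRange(hsv,lo,hi)
    k=np.zeros_like(m);x0,y0,x1,y1=box;k[y0:y1,x0:x1]=m[y0:y1,x0:x1]
    n,l,s,c=cv2.connectedComponentsWithStats(k);
    if n<2:return None
    i=1+np.argmax(s[1:,4]);return c[i],s[i]
OR=((6,140,120),(17,255,255));RD=((0,150,90),(4,255,255));RD2=((172,150,60),(180,255,255));BL=((100,150,60),(125,255,255))
def tri(a,ua,b,ub):
    c1,v1=ray(a,ua);c2,v2=ray(b,ub);A=np.stack([v1,-v2],1);s=np.linalg.lstsq(A,c2-c1,rcond=None)[0]
    p,q=c1+v1*s[0],c2+v2*s[1];return (p+q)/2,np.linalg.norm(p-q)
E
python3 - <<'E'
from h import *
a=cam("top");b=cam("side")
ba=(140,130,235,222);bb=(118,165,230,245)
for n,c in (("or",OR),("red",RD),("red2",RD2),("bl",BL)):
    x,y=masks(a,*c,ba),masks(b,*c,bb);print(n,x,y)
    if x and y:print(tri(a,x[0],b,y[0]))
# disc: hsv grey vs wood
hsv=cv2.cvtColor(a["image"],cv2.COLOR_RGB2HSV)
m=np.zeros((384,512),np.uint8);x0,y0,x1,y1=ba;m[y0:y1,x0:x1]=(hsv[y0:y1,x0:x1,1]<70)*255
m=cv2.morphologyEx(m,cv2.MORPH_OPEN,np.ones((5,5)))
cs=cv2.findContours(m,0,1)[0];c=max(cs,key=cv2.contourArea)
P=np.array([onplane(a,p,12)[:2] for p in cv2.convexHull(c)[:,0]],np.float32)
print(cv2.fitEllipse(cv2.convexHull(c)),cv2.fitEllipse(P),cv2.minEnclosingCircle(P))
big=lambda d,bx:cv2.resize(d["image"][bx[1]:bx[3],bx[0]:bx[2]],(400,400),interpolation=cv2.INTER_CUBIC)
cv2.imwrite("pics/c.png",cv2.cvtColor(np.hstack([big(a,(140,128,236,224)),big(b,(120,160,228,252))]),cv2.COLOR_RGB2BGR))
E
```

```text
or (array([192.01314459, 141.10111223]), array([140, 130,  95,  40, 989], dtype=int32)) (array([204.57575758, 185.74242424]), array([199, 179,  12,  15, 132], dtype=int32))
(array([697.50821432, 163.48459653,  -5.3396941 ]), np.float64(92.80161232233795))
red (array([211.66666667, 208.05555556]), array([209, 206,   6,   5,  18], dtype=int32)) (array([211.81818182, 220.88636364]), array([209, 217,   6,  10,  44], dtype=int32))
(array([528.09688333, 144.19347147,  15.88480069]), np.float64(1.764229695743308))
red2 (array([213., 211.]), array([213, 211,   1,   1,   1], dtype=int32)) (array([212.5, 222. ]), array([212, 222,   2,   1,   2], dtype=int32))
(array([520.57517283, 142.16901204,  19.31623726]), np.float64(2.620509329404824))
bl (array([154.65, 198.15]), array([151, 194,   9,   9,  40], dtype=int32)) (array([143.37837838, 224.0990991 ]), array([137, 218,  13,  14, 111], dtype=int32))
(array([551.7440409 , 292.11215853,  40.26714402]), np.float64(2.6608689852896035))
((187.39288330078125, 175.66580200195312), (83.83162689208984, 86.22120666503906), 65.2112045288086) ((619.774169921875, 213.40792846679688), (234.47642517089844, 235.287109375), 147.5905303955078) ((619.3536987304688, 213.09632873535156), 118.61370849609375)
```

View pics/c.png

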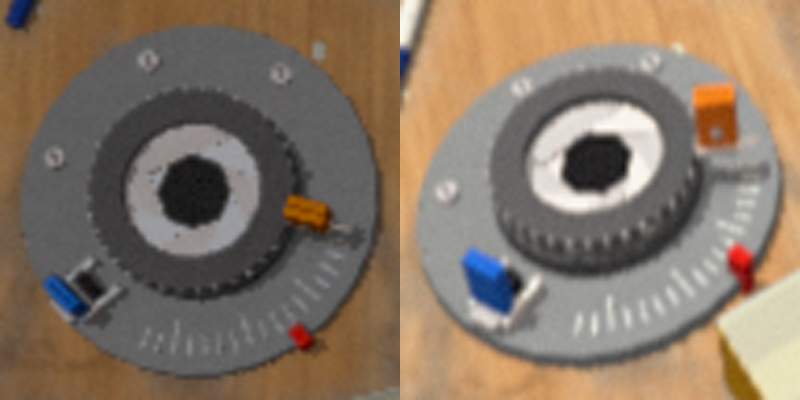

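The crops show the paddle at about (213,179) in the top image, left of the red tab (212,208), with the blue tab at (155,198). The disc fits a 235 mm circle centred at (619.6, 213.2), which agrees with the given size. The lock radius comes out at 104 and the red tab radius at 115, both as expected. Now the paddle.

```bash
cat >> h.py <<'E'
C=np.array([619.6,213.2])
def pol(p):
    d=np.array(p[:2])-C;return round(np.hypot(*d),1),round(np.degrees(np.arctan2(d[1],d[0]))%360,2)
E
python3 - <<'E'
from h import *
a=cam("top");b=cam("side")
x=masks(a,*OR,(200,165,235,222));y=masks(b,*OR,(180,165,230,245));print(x,y)
p,e=tri(a,x[0],b,y[0]);print("paddle",p,e,pol(p), [pol(onplane(a,x[0],z)) for z in (70,76)])
x=masks(a,*RD,(200,195,235,222));r=onplane(a,x[0],26);print("red",r,pol(r))
x=masks(b,*RD,(200,205,230,245));r=onplane(b,x[0],22);print("red",r,pol(r))
# ring centre check: dark hole / ring at z 41
g=cv2.cvtColor(a["image"],cv2.COLOR_RGB2HSV)[170-12:200,170:206]
m=(g[...,2]<60).astype(np.uint8)*255
n,l,s,c=cv2.connectedComponentsWithStats(m);i=1+np.argmax(s[1:,4]);print("hole",[onplane(a,c[i]+[170,158],z)[:2] for z in (26,38)])
E
```

```text
(array([215.50717703, 214.09090909]), array([202, 200,  24,  22, 209], dtype=int32)) (array([204.51879699, 185.72932331]), array([199, 179,  12,  15, 133], dtype=int32))
paddle [505.04588236 136.89114153 149.08362221] 33.54829762168968 (np.float64(137.6), np.float64(213.67)) [(np.float64(140.5), np.float64(216.87)), (np.float64(141.3), np.float64(216.94))]
red [527.48708659 144.25374496  26.        ] (np.float64(115.1), np.float64(216.81))
red [522.68600613 144.32319526  22.        ] (np.float64(118.9), np.float64(215.4))
hole [array([620.96700767, 214.32050158]), array([618.60227781, 212.15070145])]
```

```bash
cat >> h.py <<'E'
from scipy.spatial.transform import Rotation as Ro
def plan(pos,yaw,roll=np.pi):
    s=robot.read_state();R=Ro.from_euler("xyz",s["eef_rot"])
    dp=R.inv().apply(np.array(pos)-s["tool_pos"]);w=(R.inv()*Ro.from_euler("xyz",[roll,0,yaw])).as_rotvec(degrees=True)
    print("dp",dp.round(1),"ang",w.round(1),"n rows",np.linalg.norm(dp)/50,np.linalg.norm(w)/8.59)
def at(r,deg,z):
    t=np.radians(deg);return np.array([C[0]+r*np.cos(t),C[1]+r*np.sin(t),z])
E
python3 - <<'E'
from h import *
a=cam("top");b=cam("side")
x=masks(a,(5,190,120),OR[1],(205,172,226,188));y=masks(b,*OR,(180,165,230,245));print(x)
p,e=tri(a,x[0],b,y[0]);q=pol(p);print("paddle",p,e,q,[pol(onplane(a,x[0],z)) for z in (66,72)])
th=q[1]
# tool x axis along tangent (perp to lever): want tool x world dir yaw so that x || tangent
t=at(80,th,120);tan=np.array([-np.sin(np.radians(th)),np.cos(np.radians(th)),0])  # growing angle = lower q
P=t+tan*40;print("target",P,pol(P))
for yaw in (th+90,th-90,th+270,th-270):
    print(yaw);plan(P,np.radians(yaw))
E
```

```text
(array([212.59090909, 177.86363636]), array([208, 175,  10,   7,  44], dtype=int32))
paddle [602.74788545 137.70772218  58.17161035] 2.9453954411639014 (np.float64(77.4), np.float64(257.42)) [(np.float64(77.0), np.float64(256.66)), (np.float64(78.0), np.float64(255.98))]
target [641.21550844 126.40846934 120.        ] (np.float64(89.4), np.float64(283.99))
347.42
dp [-552.5 -200.9  111.2] ang [ -0.    0.  171.4] n rows 11.966735592380036 19.9591775591432
167.42000000000002
dp [-552.5 -200.9  111.2] ang [-0.  -0.  -8.6] n rows 11.966735592380036 0.9954216841170253
527.4200000000001
dp [-552.5 -200.9  111.2] ang [-0.  -0.  -8.6] n rows 11.966735592380036 0.9954216841170291
-12.579999999999984
dp [-552.5 -200.9  111.2] ang [ -0.    0.  171.4] n rows 11.966735592380036 19.9591775591432
```

Paddle height is 58.2 (expected 58) and its radius is 77 (expected 80), at q ≈ -1.0, so the measurement holds. I'll travel high to a point just behind it with the jaws shut.

```bash
python3 -m creep '[{"jaw":1,"dp":[-50,-20,0],"angular":[0,0,-1]},{"jaw":1,"dp":[-95,-35,0],"angular":[0,0,-2]},{"jaw":1,"dp":[-140,-50,0],"angular":[0,0,-3]},{"jaw":1,"dp":[-185,-65,0],"angular":[0,0,-4]},{"jaw":1,"dp":[-230,-85,0],"angular":[0,0,-5]},{"jaw":1,"dp":[-275,-100,0],"angular":[0,0,-6]},{"jaw":1,"dp":[-320,-115,0],"angular":[0,0,-7]},{"jaw":1,"dp":[-365,-135,0],"angular":[0,0,-8]},{"jaw":1,"dp":[-410,-150,0],"angular":[0,0,-8.6]},{"jaw":1,"dp":[-455,-165,0],"angular":[0,0,-8.6]},{"jaw":1,"dp":[-500,-180,0],"angular":[0,0,-8.6]},{"jaw":1,"dp":[-552,-201,0],"angular":[0,0,-8.6]},{"jaw":1,"dp":[-552,-201,40],"angular":[0,0,-8.6]},{"jaw":1,"dp":[-552,-201,80],"angular":[0,0,-8.6]},{"jaw":1,"dp":[-552,-201,111],"angular":[0,0,-8.6]},{"jaw":1,"dp":[-552,-201,111],"angular":[0,0,-8.6]},{"jaw":1,"dp":[-552,-201,111],"angular":[0,0,-8.6]}]'
python3 - <<'E'
from h import *
s=robot.read_state();print(s["tool_pos"],s["eef_rot"],s["width"])
b=cam("side");w=cam("wrist")
cv2.imwrite("pics/d.png",cv2.cvtColor(np.hstack([cv2.resize(b["image"][110:270,80:280],(400,320)),cv2.resize(w["image"],(400,320))]),cv2.COLOR_RGB2BGR))
E
```

```text
clock: 2.1
tool_pos: [640.8, 126.6, 120.9]
eef_rot: [-3.141, -0.0, 2.923]
force: [0.7, -0.0, 0.4]
width: -0.001
finger_force: 0.0
[640.81221851 126.56274093 120.93215751] [-3.14147733e+00 -2.79333614e-04  2.92290825e+00] -0.0009788834148078184
```

View pics/d.png

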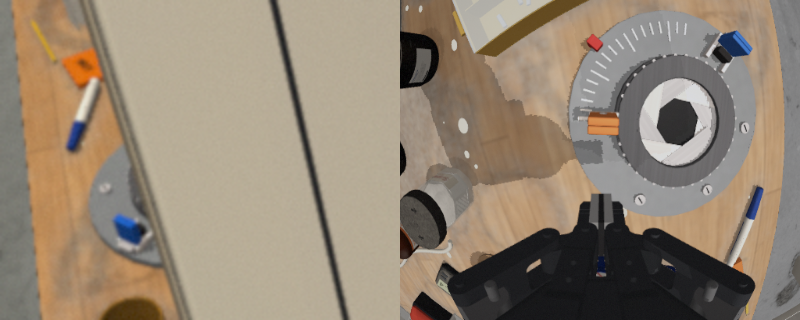

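The wrist view is clear: the paddle is at about (603,124) straight ahead of the shut fingers, and the red tab is at (595,43). I'll work out the descent and the arc for the first part of the push.

```bash
python3 - <<'E'
from h import *
s=robot.read_state();R=Ro.from_euler("xyz",s["eef_rot"])
for al in (0,4,8,12,16,20,24,28,32,36):
    th=257-al;t=np.radians(th);P=at(80,th,55)+18*np.array([-np.sin(t),np.cos(t),0])
    print(al,R.inv().apply(P-s["tool_pos"]).round(0))
E
python3 -m creep '[{"jaw":1,"dp":[0,0,25],"angular":[0,0,0]},{"jaw":1,"dp":[0,0,50],"angular":[0,0,0]},{"jaw":1,"dp":[0,0,66],"angular":[0,0,0]},{"jaw":1,"dp":[0,0,66],"angular":[0,0,0]},{"jaw":1,"dp":[0,0,66],"angular":[0,0,0]}]'
```

```text
0 [23. -1. 68.]
4 [29. -2. 67.]
8 [35. -2. 67.]
12 [40. -2. 67.]
16 [46. -2. 67.]
20 [52. -2. 67.]
24 [57. -1. 67.]
28 [63.  1. 67.]
32 [68.  2. 67.]
36 [74.  4. 67.]
clock: 2.7
tool_pos: [641.6, 126.7, 56.1]
eef_rot: [3.141, 0.002, 2.923]
force: [0.0, -1.0, 0.2]
width: 0.003
finger_force: 0.0
```

```bash
python3 -m creep '[{"jaw":1,"dp":[12,-1,0],"angular":[0,0,0]},{"jaw":1,"dp":[20,-1,0],"angular":[0,0,0]},{"jaw":1,"dp":[25,-1,0],"angular":[0,0,2]},{"jaw":1,"dp":[29,-2,0],"angular":[0,0,4]},{"jaw":1,"dp":[32,-2,0],"angular":[0,0,6]},{"jaw":1,"dp":[35,-2,0],"angular":[0,0,8]},{"jaw":1,"dp":[38,-2,0],"angular":[0,0,10]},{"jaw":1,"dp":[40,-2,0],"angular":[0,0,12]},{"jaw":1,"dp":[43,-2,0],"angular":[0,0,14]},{"jaw":1,"dp":[46,-2,0],"angular":[0,0,16]},{"jaw":1,"dp":[49,-2,0],"angular":[0,0,18]},{"jaw":1,"dp":[52,-2,0],"angular":[0,0,20]},{"jaw":1,"dp":[54,-1,0],"angular":[0,0,22]},{"jaw":1,"dp":[57,-1,0],"angular":[0,0,24]},{"jaw":1,"dp":[60,0,0],"angular":[0,0,26]},{"jaw":1,"dp":[62,1,0],"angular":[0,0,28]},{"jaw":1,"dp":[62,1,0],"angular":[0,0,28]}]'
python3 - <<'E'
from h import *
w=cam("wrist");print(w["K"],w["rvec"],w["tvec"])
cv2.imwrite("pics/e.png",cv2.cvtColor(cv2.resize(w["image"],(800,600),interpolation=cv2.INTER_CUBIC),cv2.COLOR_RGB2BGR))
E
```

```text
clock: 4.4
tool_pos: [581.2, 140.6, 56.0]
eef_rot: [3.14, 0.003, 2.433]
force: [1.4, -2.2, 2.0]
width: -0.002
finger_force: 1.4
[[297.31863964   0.         257.11107605]
 [  0.         297.31863964 190.37350301]
 [  0.           0.           1.        ]] [-2.59151942 -1.19393133 -0.18728082] [-485.7290862  -319.15680868  105.3475223 ]
```

View pics/e.png

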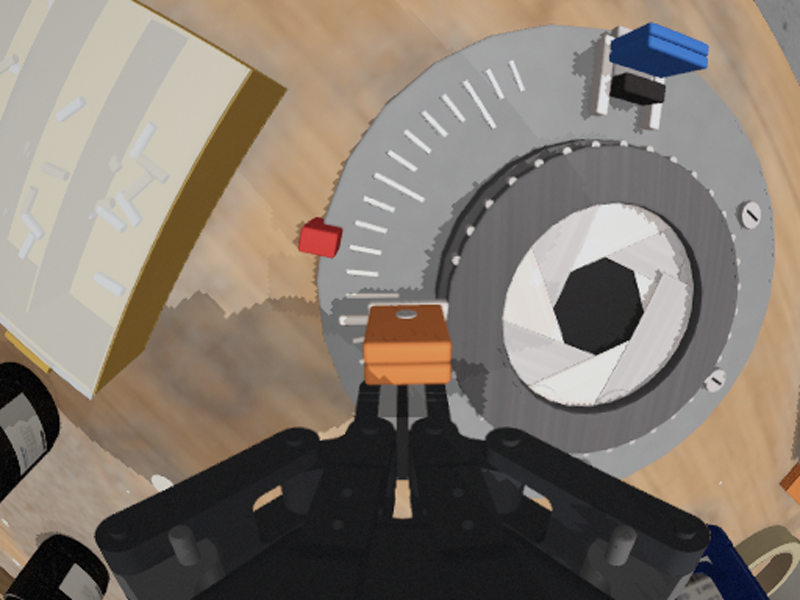

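Close-up, the fingers are flat on the paddle. The pointer tip is at about (340,321) in this 800x600 picture, and the red tab is at about (321,237) with its inner top edge around (341,235)–(336,256). I'll convert these through the fisheye model.

```bash
cat >> h.py <<'E'
def fray(d,uv,z):
    K=np.array(d["K"]);R=cv2.Rodrigues(np.array(d["rvec"],float))[0];t=np.array(d["tvec"],float).ravel()
    x=(np.array(uv)-K[:2,2])/K[0,0];r=np.hypot(*x);v=np.array([*(x/r*np.sin(r)),np.cos(r)])
    c=-R.T@t;v=R.T@v;return c+v*(z-c[2])/v[2]
E
python3 - <<'E'
from h import *
w=cam("wrist")
for n,u,z in (("ptr",(340,321),37),("ptr root",(366,320),37)):print(n,pol(fray(w,np.array(u)*.64,z)))
x=masks(w,(0,150,60),(5,255,255),(185,130,235,170));print(x);print("red c",[pol(fray(w,x[0],z)) for z in (22,25,28)])
# blue tab top check, disc circle
c=w["image"][130:215,180:245];cv2.imwrite("pics/f.png",cv2.cvtColor(cv2.resize(c,None,fx=9,fy=7,interpolation=cv2.INTER_NEAREST)[:600],cv2.COLOR_RGB2BGR))
E
```

```text
ptr (np.float64(101.8), np.float64(229.53))
ptr root (np.float64(92.1), np.float64(229.26))
(array([204.09108527, 152.23255814]), array([191, 139,  28,  26, 516], dtype=int32))
red c [(np.float64(114.6), np.float64(215.04)), (np.float64(114.2), np.float64(214.71)), (np.float64(113.8), np.float64(214.37))]
```

View pics/f.png

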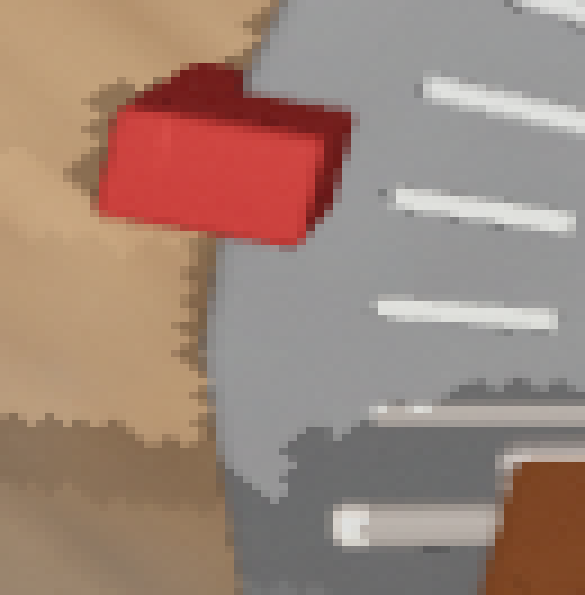

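The top face of the tab has corners at image px (193.1,145.3), (216.1,149.3), (212.8,165.0) and (191.1,160.4). The pointer end is at (217,205).

```bash
python3 - <<'E'
from h import *
w=cam("wrist")
for n,u,z in (("inner",(214.4,157.1),28),("outer",(192.1,152.9),28),("c",(203.3,155),28),("ptr",(217,205.2),37),("ptr",(217,205.2),40)):print(n,pol(fray(w,u,z)))
cn=[fray(w,u,28) for u in((193.1,145.3),(216.1,149.3),(212.8,165.0),(191.1,160.4))];print([np.linalg.norm(cn[i]-cn[i-1]).round(1) for i in range(4)])
s=robot.read_state();R=Ro.from_euler("xyz",s["eef_rot"])
# rotate the tool about ring axis by beta clockwise
for be in (2,4,6,8,10,12,14):
    p=s["tool_pos"]-[*C,0];P=Ro.from_euler("z",-be,degrees=True).apply(p);print(be,R.inv().apply(P-p).round(1))
E
```

```text
inner (np.float64(107.2), np.float64(215.03))
outer (np.float64(120.7), np.float64(215.37))
c (np.float64(113.9), np.float64(215.21))
ptr (np.float64(102.1), np.float64(229.4))
ptr (np.float64(101.6), np.float64(228.76))
[np.float64(9.2), np.float64(13.8), np.float64(9.6), np.float64(13.3)]
2 [ 2.8 -0.6 -0. ]
4 [ 5.6 -1.1 -0. ]
6 [ 8.4 -1.4 -0. ]
8 [11.3 -1.7 -0. ]
10 [14.1 -1.9 -0. ]
12 [17. -2. -0.]
14 [19.8 -2.  -0. ]
```

Tab sizes (9.4 x 13.5 mm) and radii check out, and about 14.2° remains. I'll push 11.5° slowly, then look again.

```bash
python3 -m creep '[{"jaw":1,"dp":[2.8,-0.6,0],"angular":[0,0,2]},{"jaw":1,"dp":[5.6,-1.1,0],"angular":[0,0,4]},{"jaw":1,"dp":[8.4,-1.4,0],"angular":[0,0,6]},{"jaw":1,"dp":[11.3,-1.7,0],"angular":[0,0,8]},{"jaw":1,"dp":[14.1,-1.9,0],"angular":[0,0,10]},{"jaw":1,"dp":[15.5,-2,0],"angular":[0,0,11]},{"jaw":1,"dp":[16.2,-2,0],"angular":[0,0,11.5]},{"jaw":1,"dp":[16.2,-2,0],"angular":[0,0,11.5]},{"jaw":1,"dp":[16.2,-2,0],"angular":[0,0,11.5]}]'
python3 - <<'E'
from h import *
w=cam("wrist")
x0,y0=190,140
c=w["image"][y0:y0+75,x0:x0+80];cv2.imwrite("pics/g.png",cv2.cvtColor(cv2.resize(c,None,fx=8,fy=8,interpolation=cv2.INTER_NEAREST),cv2.COLOR_RGB2BGR))
E
```

```text
clock: 5.45
tool_pos: [567.0, 150.0, 54.4]
eef_rot: [3.141, 0.0, 2.234]
force: [2.1, -3.1, 2.3]
width: 0.002
finger_force: 1.6
```

View pics/g.png

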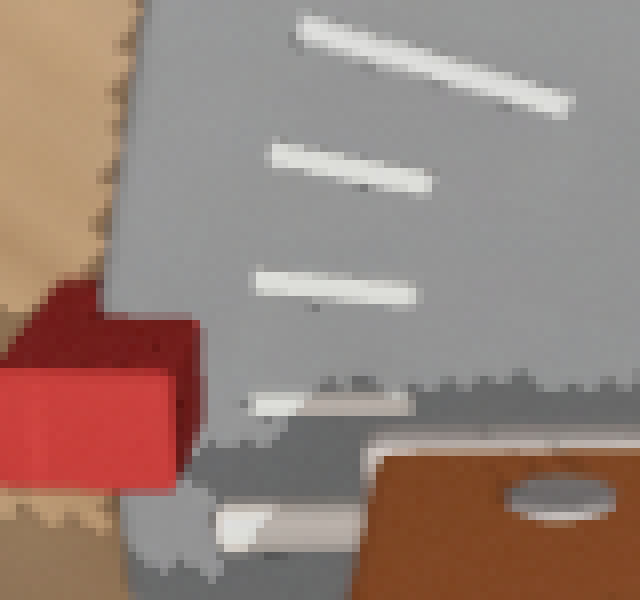

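Now the pointer end is at image px (217.1,205.9) and the middle of the tab's inner top edge at (211.7,193.8), so a little remains.

```bash
python3 - <<'E'
from h import *
w=cam("wrist")
for n,u,z in (("inner",(211.7,193.75),28),("in190",(190,193.5),28),("ptr",(217.1,205.9),37),("ptr root",(233,206),37)):print(n,fray(w,u,z).round(1),pol(fray(w,u,z)))
s=robot.read_state();R=Ro.from_euler("xyz",s["eef_rot"])
for be in (1,2,2.5,3,3.5):
    p=s["tool_pos"]-[*C,0];P=Ro.from_euler("z",-be,degrees=True).apply(p);print(be,R.inv().apply(P-p).round(1))
E
```

```text
inner [532.1 151.7  28. ] (np.float64(107.0), np.float64(215.12))
in190 [521.5 143.5  28. ] (np.float64(120.4), np.float64(215.39))
ptr [538.2 150.8  37. ] (np.float64(102.6), np.float64(217.46))
ptr root [545.5 156.5  37. ] (np.float64(93.3), np.float64(217.41))
1 [ 1.4 -0.3 -0. ]
2 [ 2.8 -0.6 -0. ]
2.5 [ 3.5 -0.7 -0. ]
3 [ 4.2 -0.8 -0. ]
3.5 [ 4.9 -0.9 -0. ]
```

```bash
python3 -m creep '[{"jaw":1,"dp":[1.4,-0.3,0],"angular":[0,0,1]},{"jaw":1,"dp":[2.4,-0.5,0],"angular":[0,0,1.7]},{"jaw":1,"dp":[3.1,-0.6,0],"angular":[0,0,2.2]},{"jaw":1,"dp":[3.1,-0.6,0],"angular":[0,0,2.2]},{"jaw":1,"dp":[3.1,-0.6,0],"angular":[0,0,2.2]}]'
python3 -m creep '[{"jaw":1,"dp":[-6,0,0],"angular":[0,0,0]},{"jaw":1,"dp":[-15,0,0],"angular":[0,0,0]},{"jaw":1,"dp":[-15,0,-30],"angular":[0,0,0]},{"jaw":1,"dp":[-10,0,-70],"angular":[0,0,0]},{"jaw":1,"dp":[20,0,-100],"angular":[0,0,0]},{"jaw":1,"dp":[60,0,-100],"angular":[0,0,0]},{"jaw":1,"dp":[80,0,-100],"angular":[0,0,0]},{"jaw":1,"dp":[80,0,-100],"angular":[0,0,0]},{"jaw":1,"dp":[80,0,-100],"angular":[0,0,0]}]'
python3 - <<'E'
from h import *
w=cam("wrist");R=cv2.Rodrigues(np.array(w["rvec"],float))[0];c=-R.T@np.array(w["tvec"]).ravel();print("cam",c,pol(c))
P=at(112,215.2,30);p=R@P+np.array(w["tvec"]).ravel();th=np.arctan2(np.hypot(p[0],p[1]),p[2]);u=np.array(w["K"])[:2,2]+np.array(w["K"])[0,0]*th*p[:2]/np.hypot(p[0],p[1]);print(u)
x0,y0=(u-[35,35]).astype(int);print(x0,y0);x0,y0=max(x0,0),max(y0,0)
cv2.imwrite("pics/h.png",cv2.cvtColor(cv2.resize(w["image"][y0:y0+70,x0:x0+80],None,fx=8,fy=8,interpolation=cv2.INTER_NEAREST),cv2.COLOR_RGB2BGR))
E
```

```text
clock: 6.05
tool_pos: [564.3, 152.2, 54.2]
eef_rot: [-3.142, -0.0, 2.195]
force: [2.2, -2.0, 2.2]
width: -0.001
finger_force: 1.3
clock: 6.95
tool_pos: [517.7, 216.7, 154.1]
eef_rot: [-3.141, -0.0, 2.196]
force: [0.3, -0.4, -0.1]
width: -0.001
finger_force: 0.0
cam [472.59936291 281.12803483 296.326023  ] (np.float64(161.9), np.float64(155.2))
[225.22460896 242.26119291]
190 207
```

View pics/h.png

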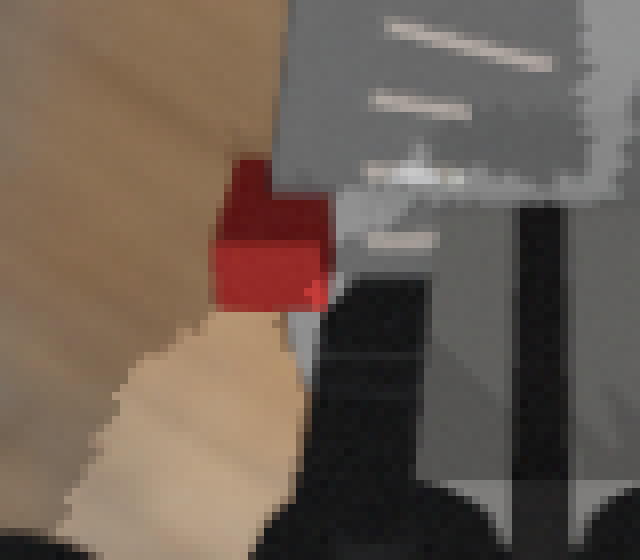

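The fingers hide the pointer from here: the camera sits about 79 mm ahead of the tool along +x. I'll back off so the camera is straight above the pointer.

```bash
python3 -m creep '[{"jaw":1,"dp":[-40,0,-10],"angular":[0,0,0]},{"jaw":1,"dp":[-80,0,-10],"angular":[0,0,0]},{"jaw":1,"dp":[-120,0,-10],"angular":[0,0,0]},{"jaw":1,"dp":[-140,0,-10],"angular":[0,0,0]},{"jaw":1,"dp":[-140,0,-10],"angular":[0,0,0]},{"jaw":1,"dp":[-140,0,-10],"angular":[0,0,0]}]'
python3 - <<'E'
from h import *
w=cam("wrist");R=cv2.Rodrigues(np.array(w["rvec"],float))[0];c=-R.T@np.array(w["tvec"]).ravel();print("cam",c,pol(c))
P=at(105,215.2,30);p=R@P+np.array(w["tvec"]).ravel();th=np.arctan2(np.hypot(p[0],p[1]),p[2]);u=np.array(w["K"])[:2,2]+np.array(w["K"])[0,0]*th*p[:2]/np.hypot(p[0],p[1]);print(u)
x0,y0=(u-[40,30]).astype(int);print(x0,y0)
cv2.imwrite("pics/i.png",cv2.cvtColor(cv2.resize(w["image"][y0:y0+60,x0:x0+80],None,fx=10,fy=10,interpolation=cv2.INTER_NEAREST),cv2.COLOR_RGB2BGR))
E
```

```text
clock: 7.6
tool_pos: [599.4, 102.7, 163.7]
eef_rot: [-3.141, -0.001, 2.193]
force: [-0.5, 0.4, -0.5]
width: 0.003
finger_force: 0.0
cam [554.55525625 167.09497323 305.96149543] (np.float64(79.7), np.float64(215.33))
[230.16123221  98.7933752 ]
190 68
```

View pics/i.png

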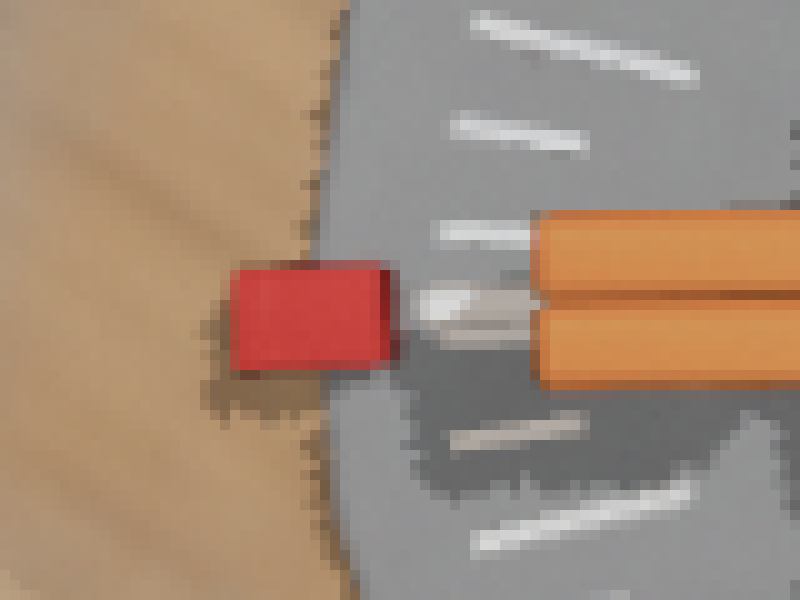

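From above, the pointer (tip px (232,98.7)) is almost in line with the tab (inner edge middle (228.5,99.9), outer (213.2,100)). It looks slightly past the tab, so I'll put numbers on it.

```bash
python3 - <<'E'
from h import *
w=cam("wrist");x0,y0=190,68
for n,u,z in (("inner",(38.5,31.9),28),("tabc",(30.8,31.9),28),("outer",(23.2,32),28),("ptr",(42,30.6),37),("ptr2",(52,30.5),37),("seam",(54.5,29.5),76),("seam2",(79,29.5),76)):
    p=fray(w,np.array(u)+[x0,y0]-.5,z);print(n,p.round(1),pol(p))
hsv=cv2.cvtColor(w["image"],cv2.COLOR_RGB2HSV)
i=w["image"][68:128,190:270].astype(int)
print("ptr cols rows26-37 (R,G,B)");[print(r,i[r,43].tolist(),i[r,48].tolist()) for r in range(26,37)]
E
```

```text
inner [532.  151.6  28. ] (np.float64(107.1), np.float64(215.11))
tabc [526.1 147.5  28. ] (np.float64(114.3), np.float64(215.07))
outer [520.2 143.4  28. ] (np.float64(121.4), np.float64(215.06))
ptr [534.6 154.9  37. ] (np.float64(103.1), np.float64(214.46))
ptr2 [541.9 160.1  37. ] (np.float64(94.1), np.float64(214.35))
seam [544.8 162.9  76. ] (np.float64(90.2), np.float64(213.89))
seam2 [559.9 173.8  76. ] (np.float64(71.5), np.float64(213.41))
ptr cols rows26-37 (R,G,B)
26 [148, 149, 149] [146, 147, 147]
27 [148, 148, 149] [147, 147, 147]
28 [147, 147, 147] [146, 146, 147]
29 [184, 179, 174] [156, 151, 148]
30 [211, 211, 212] [179, 172, 165]
31 [214, 215, 214] [178, 169, 163]
32 [213, 213, 208] [168, 160, 153]
33 [156, 152, 149] [158, 151, 145]
34 [142, 140, 138] [171, 163, 157]
35 [115, 115, 114] [132, 128, 126]
36 [106, 107, 106] [104, 104, 104]
```

The two views agree to within about 0.4 mm (217.46° − 2.43° = 215.03° against the tab at 215.1°), and the overhead view agrees within its height bias. The pointer is set. Next is the lock: I'll approach from outside and push along tool −x.

```bash
python3 - <<'E'
from h import *
for r,z in ((138,164),(138,34),(120,34),(101,34)):
    print(at(r,130.7,z).round(1));plan(at(r,130.7,z),np.radians(130.7))
E
```

```text
[529.6 317.8 164. ]
dp [2.141e+02 6.890e+01 2.000e-01] ang [-0.  -0.  -4.9] n rows 4.498353066386248 0.5717450844781337
[529.6 317.8  34. ]
dp [214.   69.  130.2] ang [-0.  -0.  -4.9] n rows 5.196995269347228 0.5717450844781337
[541.3 304.2  34. ]
dp [196.1  70.5 130.2] ang [-0.  -0.  -4.9] n rows 4.914420025067886 0.5717450844781337
[553.7 289.8  34. ]
dp [177.2  72.1 130.2] ang [-0.  -0.  -4.9] n rows 4.62782381063133 0.5717450844781337
```

```bash
python3 -m creep '[{"jaw":1,"dp":[40,13,0],"angular":[0,0,-1]},{"jaw":1,"dp":[80,26,0],"angular":[0,0,-2]},{"jaw":1,"dp":[120,39,0],"angular":[0,0,-3]},{"jaw":1,"dp":[160,52,0],"angular":[0,0,-4]},{"jaw":1,"dp":[200,65,0],"angular":[0,0,-5]},{"jaw":1,"dp":[216,69,0],"angular":[0,0,-5]},{"jaw":1,"dp":[216,69,0],"angular":[0,0,-5]},{"jaw":1,"dp":[216,69,40],"angular":[0,0,-5]},{"jaw":1,"dp":[216,69,80],"angular":[0,0,-5]},{"jaw":1,"dp":[216,69,110],"angular":[0,0,-5]},{"jaw":1,"dp":[216,69,130],"angular":[0,0,-5]},{"jaw":1,"dp":[216,69,130],"angular":[0,0,-5]},{"jaw":1,"dp":[216,69,130],"angular":[0,0,-5]}]'
python3 - <<'E'
from h import *
a=cam("side");s=robot.read_state();print(pol(s["tool_pos"]))
cv2.imwrite("pics/j.png",cv2.cvtColor(cv2.resize(a["image"][130:270,80:260],(720,560)),cv2.COLOR_RGB2BGR))
E
```

```text
clock: 9.0
tool_pos: [529.5, 318.4, 34.9]
eef_rot: [-3.142, 0.0, 2.282]
force: [0.0, -0.8, -0.4]
width: 0.004
finger_force: 0.0
(np.float64(138.5), np.float64(130.33))
```

View pics/j.png

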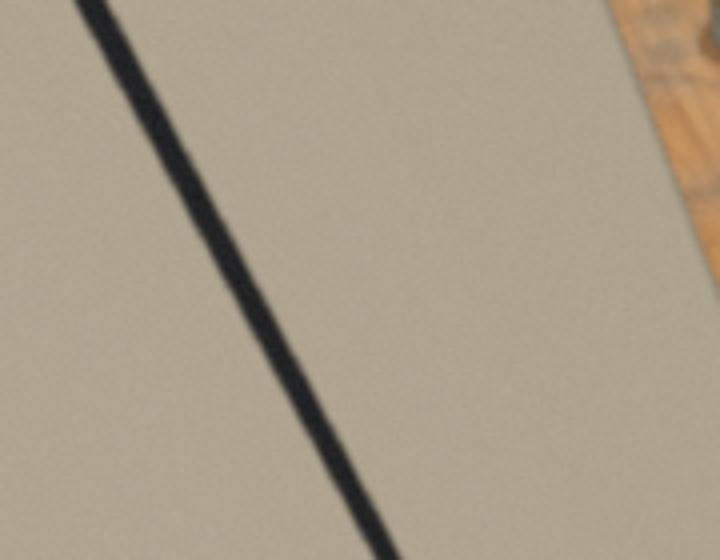

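The arm hides the jig from the side camera, so I'll go by force: push in steady steps until the stop shows.

```bash
python3 -m creep '[{"jaw":1,"dp":[-8,0,0],"angular":[0,0,0]},{"jaw":1,"dp":[-13,0,0],"angular":[0,0,0]},{"jaw":1,"dp":[-16,0,0],"angular":[0,0,0]},{"jaw":1,"dp":[-19,0,0],"angular":[0,0,0]},{"jaw":1,"dp":[-22,0,0],"angular":[0,0,0]},{"jaw":1,"dp":[-25,0,0],"angular":[0,0,0]},{"jaw":1,"dp":[-28,0,0],"angular":[0,0,0]},{"jaw":1,"dp":[-30,0,0],"angular":[0,0,0]},{"jaw":1,"dp":[-32,0,0],"angular":[0,0,0]},{"jaw":1,"dp":[-32,0,0],"angular":[0,0,0]}]'; python3 -m creep '[{"jaw":1,"dp":[-1,0,0],"angular":[0,0,0]},{"jaw":1,"dp":[-2,0,0],"angular":[0,0,0]},{"jaw":1,"dp":[-2,0,0],"angular":[0,0,0]}]'; python3 -m creep '[{"jaw":1,"dp":[-1,0,0],"angular":[0,0,0]},{"jaw":1,"dp":[-1,0,0],"angular":[0,0,0]}]'
python3 -c "
from h import *
print(pol(robot.read_state()['tool_pos']))"
```

```text
clock: 10.05
tool_pos: [550.3, 294.5, 34.2]
eef_rot: [-3.141, 0.0, 2.282]
force: [-1.0, 1.7, -0.1]
width: 0.003
finger_force: 0.5
clock: 10.35
tool_pos: [551.4, 293.1, 34.2]
eef_rot: [-3.141, -0.0, 2.282]
force: [-1.3, 2.3, 0.2]
width: -0.002
finger_force: 1.2
clock: 10.55
tool_pos: [552.0, 292.4, 34.2]
eef_rot: [-3.141, -0.0, 2.282]
force: [-0.3, 1.9, 0.8]
width: 0.002
finger_force: 1.3
(np.float64(104.1), np.float64(130.48))
```

Still sliding at about 2–3 N. I'll continue in 1 mm steps.

```bash
for i in 1 ; do python3 -m creep '[{"jaw":1,"dp":[-1,0,0],"angular":[0,0,0]},{"jaw":1,"dp":[-1,0,0],"angular":[0,0,0]}]'|egrep 'pos|force'; python3 -m creep '[{"jaw":1,"dp":[-1,0,0],"angular":[0,0,0]},{"jaw":1,"dp":[-1,0,0],"angular":[0,0,0]}]'|egrep 'pos|force';python3 -m creep '[{"jaw":1,"dp":[-1,0,0],"angular":[0,0,0]},{"jaw":1,"dp":[-1,0,0],"angular":[0,0,0]}]'|egrep 'pos|force'; done
```

```text
tool_pos: [552.3, 292.1, 34.2]
force: [-2.7, 5.1, 1.0]
finger_force: 2.7
tool_pos: [552.4, 291.9, 34.2]
force: [-4.2, 9.0, 0.8]
finger_force: 4.8
tool_pos: [552.5, 291.9, 34.2]
force: [-7.4, 11.6, 2.4]
finger_force: 6.8
```

The stop is reached: force climbs to 14 N while the tool stands still. I'll back off, rise, and check numerically.

```bash
python3 -m creep '[{"jaw":1,"dp":[8,0,0],"angular":[0,0,0]},{"jaw":1,"dp":[25,0,0],"angular":[0,0,0]},{"jaw":1,"dp":[25,0,-40],"angular":[0,0,0]},{"jaw":1,"dp":[25,0,-80],"angular":[0,0,0]},{"jaw":1,"dp":[25,0,-120],"angular":[0,0,0]},{"jaw":1,"dp":[-15,0,-130],"angular":[0,0,0]},{"jaw":1,"dp":[-55,-15,-130],"angular":[0,0,0]},{"jaw":1,"dp":[-95,-30,-130],"angular":[0,0,0]},{"jaw":1,"dp":[-135,-45,-130],"angular":[0,0,0]},{"jaw":1,"dp":[-175,-70,-130],"angular":[0,0,0]},{"jaw":1,"dp":[-183,-70,-130],"angular":[0,0,0]},{"jaw":1,"dp":[-183,-70,-130],"angular":[0,0,0]},{"jaw":1,"dp":[-183,-70,-130],"angular":[0,0,0]}]'
python3 - <<'E'
from h import *
w=cam("wrist");R=cv2.Rodrigues(np.array(w["rvec"],float))[0];c=-R.T@np.array(w["tvec"]).ravel();print("cam",c.round(),pol(c))
hsv=cv2.cvtColor(w["image"],cv2.COLOR_RGB2HSV)
def comps(lo,hi,z,t=40):
    n,l,s,cc=cv2.connectedComponentsWithStats(cv2.inRange(hsv,lo,hi))
    for i in range(1,n):
        if s[i,4]>t:
            p=fray(w,cc[i],z);
            if pol(p)[0]<140:print(z,cc[i].round(1),s[i],pol(p))
print("blue");comps((100,140,100),(125,255,255),50);print("red");comps((0,150,130),(5,255,255),28)
print("orange");comps((6,150,120),(17,255,255),72,150)
# pointer: bright pixels between r 97..106 near tab angle
for r in (96,98,100,102,103):
    o=[]
    for dg in np.arange(208,222,.5):
        P=at(r,dg,37);p=R@P+np.array(w["tvec"]).ravel();h=np.hypot(p[0],p[1]);u=np.array(w["K"])[:2,2]+w["K"][0][0]*np.arctan2(h,p[2])*p[:2]/h
        o.append(int(cv2.getRectSubPix(w["image"][...,1].copy(),(1,1),(float(u[0]),float(u[1])))[0,0]))
    print(r,o)
E
```

```text
clock: 12.45
tool_pos: [620.1, 106.8, 164.2]
eef_rot: [-3.141, -0.0, 2.283]
force: [0.1, 0.6, 0.1]
width: 0.001
finger_force: 0.0
cam [570. 167. 306.] (np.float64(68.0), np.float64(222.82))
blue
50 [337.5   2.4] [323   0  29   7 158] (np.float64(88.0), np.float64(129.74))
red
28 [208.   85.6] [201  81  15  10 148] (np.float64(114.4), np.float64(215.36))
orange
72 [244.7  84.9] [228  76  35  19 569] (np.float64(78.4), np.float64(214.49))
96 [149, 149, 147, 136, 132, 139, 163, 176, 153, 131, 144, 139, 165, 172, 168, 148, 135, 151, 155, 129, 107, 105, 105, 106, 104, 105, 106, 120]
98 [150, 150, 150, 149, 149, 156, 188, 212, 183, 152, 149, 145, 163, 172, 170, 157, 145, 154, 160, 134, 109, 106, 106, 107, 107, 106, 105, 115]
100 [149, 149, 150, 149, 150, 149, 183, 200, 168, 151, 150, 156, 187, 208, 208, 185, 148, 147, 157, 133, 111, 107, 109, 106, 106, 105, 106, 106]
102 [150, 149, 149, 149, 150, 150, 150, 149, 149, 150, 149, 156, 182, 211, 216, 202, 158, 143, 122, 107, 108, 108, 108, 107, 107, 106, 108, 105]
103 [150, 150, 149, 149, 149, 150, 151, 150, 149, 149, 149, 151, 165, 185, 188, 176, 145, 137, 118, 103, 106, 108, 108, 107, 114, 111, 110, 111]
```

```bash
python3 - <<'E'
from h import *
a=cam("top");b=cam("side")
x=masks(a,*BL,(145,185,180,215));y=masks(b,*BL,(125,205,180,245));print(x,y)
if x:print([pol(onplane(a,x[0],z)) for z in (45,50)])
if y:print([pol(onplane(b,y[0],z)) for z in (35,40)])
if x and y:
    p,e=tri(a,x[0],b,y[0]);print(p,e,pol(p))
E
```

```text
None (array([148.79130435, 218.15652174]), array([143, 212,  12,  14, 115], dtype=int32))
[(np.float64(81.7), np.float64(128.38)), (np.float64(84.4), np.float64(130.91))]
```

The side view puts the blue tab at radius 84–86 (it started at 104), so it is fully in. The pointer is unchanged and the robot is clear.

```bash
python3 -c "
from workcell import robot
print(robot.job_done())"
```

```text
the job is handed in; nothing more can be done
None
```

The job is handed in: the pointer is set at the red tab, measured about 0.1–0.5° (up to 1 mm) past its middle, the lock is pushed in to its stop with the pointer unmoved, and I only pushed with shut fingertips.

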